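# Make up two finishing kits for plaster mould pieces

## Task

Make up two finishing kits from the stock on the bench. The tray with the spring clip is for the thick mould piece, which still has to be scraped back: lay that piece flat on the cork, stand the tallest pigment pot upright in the pot bay beside it, and press the scraper's blade straight down between the clip's jaws until its wooden back sits fully home on the clip. The tray without a clip gets the flat square mould piece on its cork and the shortest pot upright in its pot bay; the middle-sized pot stays where it stands.

Things in the scene. Friction and masses are not known exactly. Their poses are not given: they have to be found in the camera images.
- tray_clip: Plywood tray with spring clip, fixed. z up, x across, y along; origin on its underside, mid-point of the 106 x 195 mm part with two bays. Lips and divider 5 mm thick, tops at z 14 mm. Pot bay: centre y -52.5, 96 (x) by 80 mm (y), bare floor at z 4 mm. Cork bay for the mould piece: centre y +42.5, 96 (x) by 100 mm (y), cork top at z 9 mm. Clip on the end beyond the cork, centre y +112.5.
- tray_plain: Plywood tray without a clip, fixed; 106 x 195 mm. Otherwise the same as tray_clip, with the same frame: origin on its underside in the middle, pot bay centre y -52.5 mm (floor at z 4), cork bay centre y +42.5 mm (cork top at z 9), same bay sizes and lips.
- clip_seat (a point): Middle of the clip's seat, 40 mm above the bench; axes as tray_clip's. Level with it are the tops of two black posts (x 37 to 50 mm either side, 26 mm in y) on which the scraper's back lands. Between them two steel jaws, 62 mm in x, closing on y = 0: mouth 12 mm wide at 4 mm below the seat, throat 1 mm at 16 mm below. They part in y as the blade is pushed in (about 10 N), then hold it.
- scraper: Wooden back 16 mm thick (x), 100 mm long (y), 36 mm high; steel blade 4 mm thick, 60 mm wide (y), reaching 30 mm below the back, edge rounded. 110 g. Origin at the middle of the back's underside, z up. Stands in scraper_stand; lift straight up by the back, gripped across the 16 mm. Home in the clip: origin at clip_seat, its y along the tray's x, either way round.
- scraper_stand: Dark slotted wooden stand, fixed: 120 mm (y) by 44 mm (x), 40 mm high, on a 128 x 56 mm foot. Origin at the centre of its underside, z up. The scraper's back rests on its top, the blade hangs in an 8 mm wide slot along y.
- mould_block: Thick plaster mould piece, a white block 52 mm (x) by 72 mm (y), 32 mm high with a 2 mm round key on top, 150 g. Origin at the centre of its underside, z up.
- mould_tile: Flat square plaster mould piece, white, 63 by 63 mm and 15 mm thick, 70 g. Origin at the centre of its underside, z up.
- pot_tall: Round pigment pot with a screw lid, 76 mm tall, tallest of the three, tan with a red lid. Body 52 mm in diameter, lid 55 mm in diameter over the topmost 14 mm. Origin at the centre of its underside, z up. Stands loose among the stock.
- pot_middle: Round pigment pot with a screw lid, 64 mm tall, middle-sized, grey-blue with a whitish lid. Body 52 mm in diameter, lid 55 mm in diameter over the topmost 14 mm. Origin at the centre of its underside, z up. Stands loose among the stock. It is not wanted in either kit.
- pot_short: Round pigment pot with a screw lid, 52 mm tall, shortest, cream with a black lid. Body 52 mm in diameter, lid 55 mm in diameter over the topmost 14 mm. Origin at the centre of its underside, z up. Stands loose among the stock.

How it is judged:
At the end, for the whole second after the job is handed in: Pots upright on their pot-bay floors, mould pieces flat on their corks (centres within 24 x 16 mm, 27 x 28 mm and 22 x 24 mm of the bay centres); scraper upright in the clip, its back within 3 mm of the seat, 9 mm along, 4 mm across, 7 degrees; middle pot within 30 mm of its start; all at rest (x of pot_tall in the frame of tray_clip between -0.024 and 0.024 m and y of pot_tall in the frame of tray_clip between -0.0685 and -0.0365 m and z of pot_tall in the frame of tray_clip between 0.001 and 0.0075 m and angle between each of pot_tall, mould_block, pot_short, mould_tile's own z axis and vertical below 0.07 rad and linear speed of each of pot_tall, mould_block, pot_short, mould_tile, scraper, pot_middle below 0.02 m/s and angular speed of each of pot_tall, mould_block, pot_short, mould_tile below 0.2 rad/s and x of mould_block in the frame of tray_clip between -0.027 and 0.027 m and y of mould_block in the frame of tray_clip between 0.0145 and 0.0705 m and z of mould_block in the frame of tray_clip between 0.006 and 0.0125 m and x of pot_short in the frame of tray_plain between -0.024 and 0.024 m and y of pot_short in the frame of tray_plain between -0.0685 and -0.0365 m and z of pot_short in the frame of tray_plain between 0.001 and 0.0075 m and x of mould_tile in the frame of tray_plain between -0.022 and 0.022 m and y of mould_tile in the frame of tray_plain between 0.0185 and 0.0665 m and z of mould_tile in the frame of tray_plain between 0.006 and 0.0125 m and x of scraper in the frame of clip_seat between -0.009 and 0.009 m and y of scraper in the frame of clip_seat between -0.004 and 0.004 m and z of scraper in the frame of clip_seat between -0.003 and 0.003 m and angle between the y axis of scraper and the x axis of tray_clip, either way round below 0.12 rad and angle between scraper's own z axis and vertical below 0.08 rad and distance of pot_middle from where it was at the start of the episode below 0.03 m and angle between pot_middle's own z axis and vertical below 0.1 rad); the robot touches nothing.
It also fails if it takes over 115 s, if anything falls off the work surface, if the arm or the gripper's body presses on something with over 40 N, if the wrist force passes 120 N, or if a joint passes its speed limit or range.

## Robot

A 6-joint arm with a two-finger parallel gripper is mounted at the origin on the work surface; the furniture and walls round the work are solid. World frame = base frame: x ahead of the robot, y to its left, z up, the work surface at z = 0. Lengths are in m, angles in rad, forces in N, time in s.
With the tool pointing down it reaches from about 0.35 to 0.775 m from the base axis. Payload 7.3 kg.
Tool frame: the origin (TCP) lies at the centre of the arm's flange, where the gripper is bolted on; the fingertips stand 178 mm ahead of it and the grasp point (between the pads) lies 159 mm ahead of it (tip_extent is the distance from the TCP to the fingertips, in m); z points along the fingers, y is the line along which they close (so a half turn about z gives the same grasp; the last joint's range is limited). The gripper opens to 92 mm and grips with 3 to 60 N. Pads are 19 mm wide; open, the fingers measure 130 mm over their backs; the gripper's body (75 mm by 190 mm) begins 47 mm behind the grasp point.
Start: joints at [-1.447, 0.342, 1.524, -0, 1.275, -0.146], TCP at [0.14, -0.506, 0.405] pointing down, gripper open.
Joint ranges: [-2.53, 2.53], [-0.77, 2.02], [0.04, 2.7], [-1, 4.14], [0.28, 2.66], [-3.11, 3.11]. Speed limits (rad/s): [2.57, 2.57, 3.14, 3.14, 3.14, 3.14].

## Interface

Orientations are given as [roll, pitch, yaw] about the fixed x, y, z axes, in that order (R = Rz(yaw) Ry(pitch) Rx(roll)).
In Python, from cell import * gives the robot as it stands.
- The arm moves only by the tool arm_command, never from a script. Its arguments are lists of equal length, an entry for each row: "xyz": the shift along the world's x, y, z in mm, a list of three; "spin": the turn about the world's z in degrees. In form: {"xyz": [[tx, ty, tz], ...], "spin": [spin, ...]}. A call has 1 to 20 rows; each row shifts and turns the commanded pose from where the row before left it; what a row does not reach is not made up. A row lasts 1/10 s, in which the tool goes at most 50 mm and 8.59 degrees, less where a joint would pass 70% of its speed; a pose out of reach is approached as far as the arm can. A call with a gripper value outside its range is refused whole. "jaw" is the opening, from -1 (shut) to 1 (fully open), set as the call begins (left out, the last holds). The fingers move at their own pace and stop on an object; "squeeze" is the grip in N (left out, the last holds). Time passes only in rows, so rows that do not move let the fingers close. It gives the time, the measured TCP pose, the force, the opening and the grip force at its end, in the units of the state.
- observe(): the state, without advancing time (a new reading comes with each control period).
- read_camera(name): name is "side" or "top" or "wrist"; returns a dict with "img" (400x640x3 uint8, red, green, blue), "depth" (400x640 float32, m along the optical axis (not along the pixel's ray), 0 where there is no reading), "fx", "fy", "cx", "cy" (pixels), "world_from_camera" (4x4, takes a point from camera to world coordinates). Camera axes: x right, y up, looking along -z (the intrinsics and any distortion apply to the point x, -y, -z); pixel columns grow to the right and rows downward; lengths in m; the calibration is good to about 2 mm. A picture is of the moment at which its call begins.
- hand_in(): hands the job in; it is judged then, once.
The state is a dict: "time": time; "qpos": joint angles; "qvel": joint speeds; "joint_efforts": joint torques, N m; "tool_pos": TCP position; "tool_rot": TCP orientation; "contact_force": force on the tool from outside, world axes, zero at the start; "torque": the same for the moment, N m; "opening": finger opening in m; "grip_force": force on a finger pad.
Only numpy, scipy, OpenCV 4.12 (cv2) and the standard library are available. Lean on these libraries where they do the work, as an engineer would, in place of code of your own. Each camera call takes 0.05 s, during which the arm holds its last target. There are 200 camera calls.

## Working session

There is one attempt and no reset: what is moved stays moved. The work goes in short steps, Python scripts to look and compute and a tool call to move; the robot and the scene stay as the last step left them, time stands still between calls to the robot, and variables do not carry over. Pictures are saved under pics/ and viewed, at most 14 in all, crops included, and the job is handed in when it is done.

Besides the shell and the picture viewer there is one more tool, called after ">>>" by a JSON object that holds its "api" and its "payload", one argument or row to a line. arm_command: Moves the arm, as the interface text tells. Its arguments: {"type":"object","properties":{"xyz":{"type":"array","items":{"type":"array","items":{"type":"number"}}},"spin":{"type":"array","items":{"type":"number"}},"jaw":{"type":"number"},"squeeze":{"type":"number"}},"required":["xyz","spin"]}

```bash
ls; mkdir -p pics
python3 - <<'E'
from cell import *
import cv2,numpy as np
s=observe();print(s)
for n in("top","side"):
    c=read_camera(n);cv2.imwrite(f"pics/{n}0.png",c["img"][:,:,::-1]);np.savez(f"{n}0.npz",**c)
    print(n,c["fx"],c["fy"],c["cx"],c["cy"],c["world_from_camera"].round(3).tolist(),[k for k in c])
E
```

```text
pics
{'time': 0.0, 'qpos': array([-1.44697829e+00,  3.42724924e-01,  1.52503516e+00, -1.83354868e-05,
        1.27544129e+00, -1.45991829e-01]), 'qvel': array([-0.00164523,  0.00018902,  0.00162742,  0.0002894 , -0.00045554,
       -0.00088043]), 'joint_efforts': array([ 4.07984935e-04, -4.31239879e+01, -2.44221836e+01,  7.17899948e-02,
        5.61776175e-02, -1.31488609e-04]), 'tool_pos': array([ 0.1399427 , -0.50585295,  0.40403728]), 'tool_rot': array([-3.13999850e+00, -2.16679646e-04,  2.69815046e-01]), 'contact_force': array([0.10885127, 0.32813979, 0.126345  ]), 'torque': array([-0.00249319, -0.04748838,  0.00387309]), 'grip_force': 0.0, 'opening': 0.09175225429097664}
top 427.4499993560619 427.4499993560619 324.23035815174677 195.8503787772724 [[0.014, 0.995, -0.101, 0.434], [-1.0, 0.014, -0.005, -0.005], [-0.004, 0.101, 0.995, 1.183], [0.0, 0.0, 0.0, 1.0]] ['img', 'depth', 'fx', 'fy', 'cx', 'cy', 'world_from_camera']
side 367.17970724062224 367.17970724062224 320.82046211974205 200.33225989871238 [[0.97, 0.157, -0.187, 0.362], [-0.243, 0.589, -0.771, -0.768], [-0.011, 0.793, 0.609, 0.637], [0.0, 0.0, 0.0, 1.0]] ['img', 'depth', 'fx', 'fy', 'cx', 'cy', 'world_from_camera']
```

View pics/top0.png

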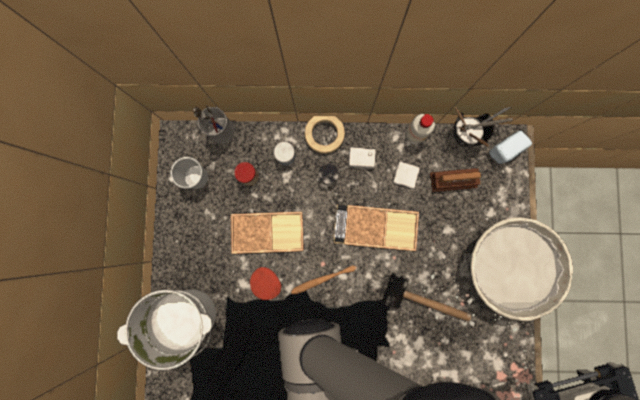

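View pics/side0.png

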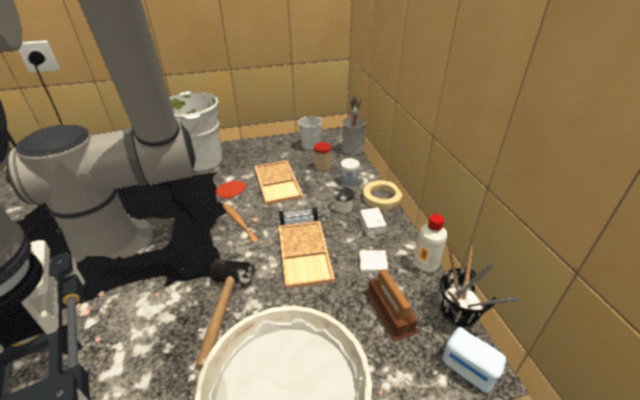

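The top view shows, in pixels:
- **Trays:** the plain tray is at (267,233) with its cork on the left. The clip tray is at (382,228), with its clip at (341,224).
- **Pots:** tall (red lid) at (245,173), middle at (284,152) and short (black lid) at (328,177).
- **Mould pieces and scraper:** the block is at (362,158), the tile at (407,175) and the scraper at (456,180).

The side view agrees. Next I'll measure positions from depth.

```bash
cat > h.py <<'E'
import numpy as np,cv2
def cloud(c):
    v,u=np.mgrid[:400,:640];d=c["depth"]
    P=np.stack([(u-c["cx"])/c["fx"]*d,-(v-c["cy"])/c["fy"]*d,-d,np.ones_like(d)],-1)
    P=(P@c["world_from_camera"].T)[...,:3];P[d==0]=np.nan;return P
def rect(p):
    (c,s,a)=cv2.minAreaRect((p[:,:2]*1000).astype(np.float32));return np.round(c,1),np.round(s,1),round(a,1)
E
python3 - <<'E'
from h import *
for n in("top","side"):
    c=np.load(n+"0.npz");P=cloud(c);z=P[...,2]
    if n=="top":
        R=dict(tall=(245,173,16,.066),mid=(284,152,16,.054),short=(328,177,16,.042),block=(362,158,20,.024),tile=(407,175,20,.008),scr=(456,180,32,.06),scrstand=(456,180,32,.03),foot=(456,180,32,.004),plain=(267,233,50,.003),clip=(341,224,14,.028))
    else:
        R=dict(tall=(323,152,14,.066),mid=(350,170,14,.054),short=(343,200,18,.042),block=(373,220,18,.024),tile=(374,260,20,.008),scr=(392,300,32,.06),clip=(299,217,22,.028),plain=(278,182,30,.004))
    print(n,"table",np.nanmedian(z[200:210,210:225]) if n=="top" else np.nanmedian(z[340:350,140:150]))
    for k,(u,v,r,h) in R.items():
        q=P[v-r:v+r,u-r:u+r].reshape(-1,3);q=q[q[:,2]>h]
        print(k,len(q),*rect(q),"zmax",np.round(np.percentile(q[:,2],[50,98]),4),"mean",(q.mean(0)*1000).round(1),"mid",((q.max(0)+q.min(0))*500).round(1))
c=np.load("top0.npz");P=cloud(c);z=P[...,2]
# tray rects
q=P[205:260,336:424].reshape(-1,3);q=q[(q[:,2]>.005)&(q[:,2]<.02)];print("tray_clip",len(q),rect(q))
q=P[205:260,225:308].reshape(-1,3);q=q[(q[:,2]>.005)&(q[:,2]<.02)];print("tray_pl",len(q),rect(q))
# two-camera crop view
a=cv2.resize(c["img"][130:260,225:485],None,fx=3,fy=3,interpolation=cv2.INTER_CUBIC);cv2.imwrite("pics/crop.png",a[:,:,::-1])
E
```

```text
top table 0.0004298720180240245
tall 346 [606.5 209.9] [52.8 52.9] 3.7 zmax [0.0758 0.0797] mean [606.7 210.1  75.6] mid [606.7 210.   74.1]
mid 329 [664.4 109.7] [51.6 53.4] 0.2 zmax [0.0638 0.0684] mean [664.8 109.6  63.8] mid [664.4 109.7  62.2]
short 329 [610.3  -8.5] [52.6 53. ] 20.9 zmax [0.0518 0.0562] mean [610.   -8.7  51.6] mid [610.4  -8.2  50. ]
block 456 [665.6 -86.4] [107.4  62.8] 71.0 zmax [0.0302 0.0354] mean [ 660.3 -100.1   30.3] mid [673.2 -91.1  30.9]
tile 468 [ 611.3 -224.3] [62.5 72.6] 77.1 zmax [0.0142 0.0186] mean [ 615.4 -224.5   14.2] mid [ 616.4 -222.8   14.7]
scr 253 [ 603.9 -356.8] [ 16.6 100.3] 5.3 zmax [0.0754 0.0811] mean [ 603.2 -355.5   74.7] mid [ 603.4 -356.8   72.1]
scrstand 746 [ 604.5 -356.8] [ 44.4 120.3] 5.9 zmax [0.0421 0.0794] mean [ 601.9 -352.7   52.2] mid [ 604.5 -357.4   56.9]
foot 1120 [ 604.8 -364. ] [176.8 179. ] 0.7 zmax [0.0395 0.0785] mean [ 599.9 -351.3   37.4] mid [ 604.6 -363.8   43.9]
plain 3877 [451.6 160.3] [272.2 275.8] 1.0 zmax [0.0068 0.0167] mean [443.2 160.9   7.8] mid [451.5 160.3  22.5]
clip 152 [476.5 -44.2] [25.7 75.
[... 453 characters left out ...]
7.7 -85.1] [121.6  70.8] 60.4 zmax [0.0305 0.0338] mean [ 658.2 -104.    30. ] mid [680.  -90.5  29.4]
tile 646 [ 600.8 -265.8] [139.7  60.9] 72.6 zmax [0.0147 0.0772] mean [ 608.3 -247.    25. ] mid [ 611.9 -264.8   43.1]
scr 505 [ 601.1 -358.3] [ 15.8 100.7] 6.5 zmax [0.0755 0.0782] mean [ 599.8 -364.6   73.1] mid [ 601.6 -358.2   69.5]
clip 266 [475.  -45.3] [ 29.3 100. ] 84.6 zmax [0.0342 0.0416] mean [475.5 -48.   34.6] mid [474.8 -46.9  35.3]
plain 1226 [451.6 105.8] [106.6 300.6] 3.0 zmax [0.0091 0.0159] mean [448.8 153.8   9.5] mid [449.  107.9  22.8]
tray_clip 2255 (array([ 456.1, -152.4]), array([147.6, 240.1]), 0.8)
tray_pl 2221 (array([454.2, 158. ]), array([223.9, 147.8]), 89.4)
```

View pics/crop.png

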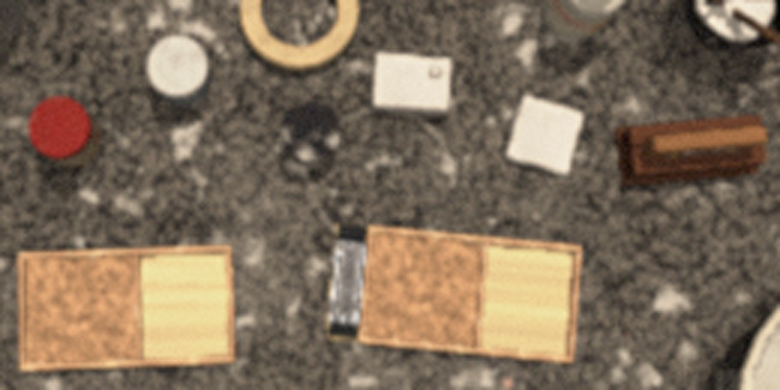

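Run:
```python
from h import *
c=np.load("top0.npz")
def pl(px,z):
    T=c["world_from_camera"];px=np.array(px,float)/3-1/3+[225,130]
    d=np.stack([(px[:,0]-c["cx"])/c["fx"],-(px[:,1]-c["cy"])/c["fy"],-np.ones(len(px))],-1)@T[:3,:3].T
    return T[:3,3]+d*((z-T[2,3])/d[:,2])[:,None]
for n,p,z in(("clip tray",[(367,227),(582,246),(575,361),(360,341)],.014),("plain",[(19,254),(232,246),(235,362),(22,370)],.014),("block",[(376,53),(452,57),(449,112),(372,108)],.032),("tile",[(527,95),(583,110),(565,174),(508,157)],.015)):
    print(n,rect(pl(p,z)))
# depth refine: connected components per band
for n in("top","side"):
    c2=np.load(n+"0.npz");P=cloud(c2);z=P[...,2];x=P[...,0];y=P[...,1]
    for k,(X,Y,r,lo,hi) in dict(clipt=(452,-158,125,.0045,.02),plain=(448,155,115,.0045,.02),block=(667,-97,48,.02,.045),tile=(612,-224,48,.008,.025),posts=(475,-45,60,.037,.044)).items():
        m=((z>lo)&(z<hi)&(np.hypot(x*1000-X,y*1000-Y)<r)).astype(np.uint8)
        if k!='posts': m=cv2.morphologyEx(m,cv2.MORPH_OPEN,np.ones((3,3),np.uint8))
        _,L,S,_=cv2.connectedComponentsWithStats(m); q=P[L==1+S[1:,4].argmax()] if k!='posts' else P[m>0]
        print(n,k,len(q),*rect(q))
# obstacles near
    o=(z>.02)&(x>.3)&(x<.75)&(y>-.45)&(y<.3)
```

```text
clip tray (array([ 467.7, -156.2]), array([197.4, 104.4]), 85.7)
plain (array([450.5, 155.9]), array([105.1, 194.6]), 3.0)
block (array([ 658.2, -100.6]), array([70.5, 50.9]), 87.7)
tile (array([ 615.6, -225. ]), array([54.3, 62. ]), 74.0)
top clipt 1543 [ 472.  -116.5] [115.1 105.7] 85.4
top plain 1560 [449.7 198.1] [107.6 111.5] 4.5
top block 456 [ 660.4 -101. ] [69.4 51.8] 86.4
top tile 454 [ 615.3 -224. ] [60.4 62. ] 74.4
top posts 103 [477.7 -44.6] [24.7 98.5] 85.4
side clipt 1573 [ 468.8 -123.9] [138.2 106.1] 85.7
side plain 759 [446.9 192.1] [106.6 126.5] 3.9
side block 381 [ 657.7 -102.9] [74.1 50.7] 87.5
side tile 519 [ 612.8 -227.3] [59.  60.9] 72.6
side posts 81 [475.1 -44.7] [ 29.3 100.1] 83.7
```

>>> {"api": "arm_command", "payload": {
  "xyz": [
    [32.4, 25.3, 0],
    [32.4, 25.3, 0],
    [32.4, 25.3, 0],
    [32.4, 25.3, 0],
    [32.4, 25.3, 0],
    [32.4, 25.3, 0],
    [32.4, 25.3, 0],
    [32.4, 25.3, 0],
    [32.4, 25.3, 0],
    [32.4, 25.3, 0],
    [32.4, 25.3, 0],
    [32.4, 25.3, 0],
    [32.4, 25.3, 0],
    [32.4, 25.3, 0],
    [32.4, 25.3, 0],
    [32.4, 25.3, 0],
    [0, 0, 0],
    [0, 0, 0]
  ],
  "spin": [-1.15, -1.15, -1.15, -1.15, -1.15, -1.15, -1.15, -1.15, -1.15, -1.15, -1.15, -1.15, -1.15, -1.15, -1.15, -1.15, 0, 0],
  "jaw": 1,
  "squeeze": 30
}}

```text
time: 1.9
tool_pos: [0.6587, -0.1004, 0.4034]
tool_rot: [-3.142, 0.002, -0.05]
contact_force: [-0.4, -1.4, -0.9]
opening: 0.0919
grip_force: 0.0
```

Run:
```python
from cell import *
from h import *
c=read_camera("wrist");P=cloud(c);z=P[...,2];x=P[...,0]*1000;y=P[...,1]*1000
print(c["world_from_camera"].round(3).tolist())
for k,(X,Y,r,lo,hi) in dict(block=(659,-102,60,.02,.045),tile=(614,-225,55,.008,.025),short=(609,-9,40,.046,.06)).items():
    m=((z>lo)&(z<hi)&(np.hypot(x-X,y-Y)<r)).astype(np.uint8);_,L,S,_=cv2.connectedComponentsWithStats(m)
    if len(S)>1:
        q=P[L==1+S[1:,4].argmax()];print(k,len(q),*rect(q))
cv2.imwrite("pics/w1.png",c["img"][:,:,::-1])
```

```text
[[-0.049, 0.958, 0.284, 0.735], [-0.999, -0.047, -0.013, -0.106], [0.001, -0.284, 0.959, 0.384], [0.0, 0.0, 0.0, 1.0]]
block 2250 [ 660.9 -102.5] [70.8 49.7] 86.2
tile 2012 [ 615.9 -226.6] [60.6 61.6] 74.1
short 1412 [611.6 -12. ] [53.9 51.4] 48.5
```

View pics/w1.png

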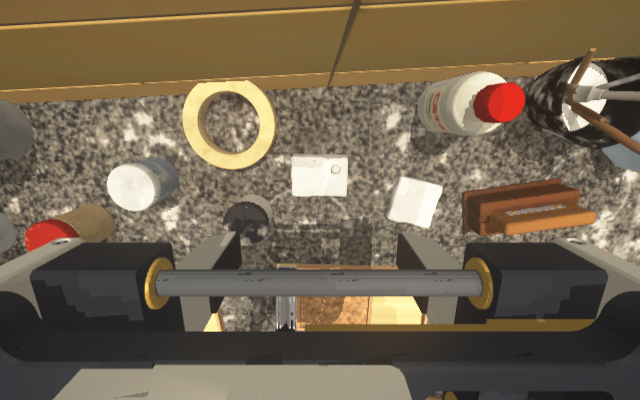

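The wrist view shows the block at (319,176) centred between the fingers, with the tile at (415,202) and the short pot at (247,218). Both sides are clear, so I'll descend.

>>> {"api": "arm_command", "payload": {
  "xyz": [
    [0.5, -1, -20],
    [0.5, -0.8, -35],
    [0, 0, -40],
    [0, 0, -40],
    [0, 0, -35],
    [0, 0, -25],
    [0, 0, -13],
    [0, 0, -6],
    [0, 0, 0],
    [0, 0, 0]
  ],
  "spin": [-0.5, 0, 0, 0, 0, 0, 0, 0, 0, 0]
}}

```text
time: 2.95
tool_pos: [0.6598, -0.1034, 0.1924]
tool_rot: [3.141, -0.003, -0.06]
contact_force: [0.8, 0.3, 0.0]
opening: 0.0916
grip_force: 0.0
```

>>> {"api": "arm_command", "payload": {
  "xyz": [
    [0, 0, 0],
    [0, 0, 0],
    [0, 0, 0],
    [0, 0, 0],
    [0, 0, 0],
    [0, 0, 0],
    [0, 0, 0],
    [0, 0, 0],
    [0, 0, 0],
    [0, 0, 0]
  ],
  "spin": [0, 0, 0, 0, 0, 0, 0, 0, 0, 0],
  "jaw": -0.2
}}

```text
time: 3.95
tool_pos: [0.6596, -0.1029, 0.1914]
tool_rot: [3.142, -0.001, -0.06]
contact_force: [-0.3, 1.9, 6.1]
opening: 0.0711
grip_force: 30.0
```

>>> {"api": "arm_command", "payload": {
  "xyz": [
    [0, 0, 15],
    [0, 0, 30],
    [0, 0, 30],
    [-5, 0, 10],
    [-15, -1, 0],
    [-20, -1, 0],
    [-20, -1, 0],
    [-20, -1, 0],
    [-20, -1, 0],
    [-20, -2, 0],
    [-20, -2, 0],
    [-20, -2, 0],
    [-20, -1, 0],
    [-15, -0.6, 0],
    [-10, 0, 0],
    [-3.6, 0, 0],
    [0, 0, 0],
    [0, 0, 0]
  ],
  "spin": [0, 0, 0, 0, 8, 8, 8, 8, 8, 8, 8, 8, 8, 8, 8, 0.9, 0, 0]
}}

```text
time: 5.75
tool_pos: [0.4511, -0.1157, 0.2757]
tool_rot: [3.141, 0.0, 1.489]
contact_force: [-0.2, -0.7, -2.7]
opening: 0.0715
grip_force: 30.0
```

>>> {"api": "arm_command", "payload": {
  "xyz": [
    [10, 0.6, 0],
    [10, 0.6, -5],
    [0, 0, -15],
    [0, 0, -20],
    [0, 0, -15],
    [0, 0, -10],
    [0, 0, -5],
    [0, 0, -3],
    [0, 0, -1],
    [0, 0, 0],
    [0, 0, 0]
  ],
  "spin": [0, 0, 0, 0, 0, 0, 0, 0, 0, 0, 0]
}}

```text
time: 6.85
tool_pos: [0.4709, -0.1145, 0.2022]
tool_rot: [3.14, 0.0, 1.492]
contact_force: [-1.1, 0.2, -2.2]
opening: 0.0715
grip_force: 30.0
```

>>> {"api": "arm_command", "payload": {
  "xyz": [
    [0, 0, -1],
    [0, 0, -0.7],
    [0, 0, 0],
    [0, 0, 0]
  ],
  "spin": [0, 0, 0, 0]
}}

```text
time: 7.25
tool_pos: [0.4708, -0.1145, 0.2004]
tool_rot: [3.141, 0.0, 1.491]
contact_force: [-0.8, 0.0, 3.7]
opening: 0.0711
grip_force: 30.0
```

>>> {"api": "arm_command", "payload": {
  "xyz": [
    [0, 0, 0],
    [0, 0, 0],
    [0, 0, 0],
    [0, 0, 0],
    [0, 0, 0],
    [0, 0, 20],
    [0, 0, 40],
    [0, 0, 40],
    [0, 0, 0],
    [0, 0, 0]
  ],
  "spin": [0, 0, 0, 0, 0, 0, 0, 0, 0, 0],
  "jaw": 0.85
}}

```text
time: 8.25
tool_pos: [0.4708, -0.1144, 0.3007]
tool_rot: [3.14, 0.001, 1.492]
contact_force: [0.8, -1.2, 0.1]
opening: 0.0848
grip_force: 0.0
```

Run:
```python
from cell import *
from h import *
for n in("top","side"):
    c=np.load(n+"0.npz");P=cloud(c);p=P.reshape(-1,3)*1000
    for lo in(20,60,100):
        q=p[(p[:,2]>lo)&(p[:,0]>620)&(p[:,0]<745)&(p[:,1]<-200)&(p[:,1]>-480)]
        for a in range(-480,-200,20):
            s=q[(q[:,1]>=a)&(q[:,1]<a+20)]
            if len(s)>3: print(n,lo,a,"xmin",s[:,0].min().round(),"zmax",s[:,2].max().round(),end=" | ")
        print()
c=read_camera("wrist");P=cloud(c);z=P[...,2];x=P[...,0]*1000;y=P[...,1]*1000
for k,(X,Y,r,lo,hi) in dict(scr=(602,-357,60,.07,.085),block=(471,-114,60,.035,.05)).items():
    m=((z>lo)&(z<hi)&(np.hypot(x-X,y-Y)<r));q=P[m]
    if len(q)>20:print(k,len(q),*rect(q))
c=read_camera("top");P=cloud(c);z=P[...,2];x=P[...,0]*1000;y=P[...,1]*1000
```

```text
top 20 -480 xmin 650.0 zmax 68.0 | top 20 -460 xmin 677.0 zmax 193.0 | top 20 -440 xmin 697.0 zmax 192.0 | top 20 -420 xmin 622.0 zmax 159.0 | top 20 -400 xmin 622.0 zmax 101.0 | top 20 -380 xmin 622.0 zmax 79.0 | top 20 -360 xmin 622.0 zmax 123.0 | top 20 -340 xmin 622.0 zmax 134.0 | top 20 -320 xmin 622.0 zmax 40.0 | top 20 -300 xmin 729.0 zmax 101.0 | top 20 -280 xmin 707.0 zmax 137.0 | top 20 -260 xmin 705.0 zmax 139.0 | top 20 -240 xmin 711.0 zmax 133.0 | 
top 60 -480 xmin 652.0 zmax 68.0 | top 60 -460 xmin 679.0 zmax 193.0 | top 60 -440 xmin 697.0 zmax 192.0 | top 60 -420 xmin 679.0 zmax 159.0 | top 60 -400 xmin 686.0 zmax 101.0 | top 60 -380 xmin 688.0 zmax 79.0 | top 60 -360 xmin 701.0 zmax 123.0 | top 60 -340 xmin 718.0 zmax 134.0 | top 60 -300 xmin 729.0 zmax 101.0 | top 60 -280 xmin 708.0 zmax 137.0 | top 60 -260 xmin 705.0 zmax 139.0 | top 60 -240 xmin 711.0 zmax 133.0 | 
top 100 -440 xmin 721.0 zmax 192.0 | top 100 -420 xmin 679.0 zmax 159.0 | top 100 -360 xmin 721.0 zmax 123.0 | top 100 -340 xmin 718.0 zmax 134.0 | top 100 -280 xmin 713.0 zmax 137.0 | top 100 -260 xmin 
[... 589 characters left out ...]
 692.0 zmax 193.0 | side 60 -420 xmin 675.0 zmax 151.0 | side 60 -400 xmin 684.0 zmax 97.0 | side 60 -380 xmin 687.0 zmax 89.0 | side 60 -360 xmin 701.0 zmax 129.0 | side 60 -340 xmin 714.0 zmax 137.0 | side 60 -300 xmin 716.0 zmax 102.0 | side 60 -280 xmin 704.0 zmax 137.0 | side 60 -260 xmin 703.0 zmax 137.0 | side 60 -240 xmin 714.0 zmax 104.0 | 
side 100 -460 xmin 719.0 zmax 197.0 | side 100 -440 xmin 718.0 zmax 193.0 | side 100 -420 xmin 675.0 zmax 151.0 | side 100 -360 xmin 717.0 zmax 129.0 | side 100 -340 xmin 714.0 zmax 137.0 | side 100 -280 xmin 709.0 zmax 137.0 | side 100 -260 xmin 706.0 zmax 137.0 | side 100 -240 xmin 719.0 zmax 104.0 | 
block 4341 [ 471.5 -116.1] [51.  70.4] 85.2
```

>>> {"api": "arm_command", "payload": {
  "xyz": [
    [10, -18, 0],
    [16, -30, 0],
    [16, -30, 0],
    [16, -30, 0],
    [16, -30, 0],
    [16, -30, 0],
    [16, -30, 0],
    [16, -28, 0],
    [9.7, -17, 0],
    [0, 0, 0],
    [0, 0, 0]
  ],
  "spin": [2, 2, 2, 2, 2, 0.4, 0, 0, 0, 0, 0],
  "jaw": 0.2,
  "squeeze": 50
}}

```text
time: 9.45
tool_pos: [0.602, -0.357, 0.2978]
tool_rot: [-3.139, -0.003, 1.673]
contact_force: [1.5, 1.0, -0.6]
opening: 0.0551
grip_force: 0.0
```

Run:
```python
from cell import *
from h import *
print(observe()["tool_pos"],observe()["tool_rot"])
c=read_camera("wrist");P=cloud(c);z=P[...,2];x=P[...,0]*1000;y=P[...,1]*1000
m=((z>.07)&(z<.085)&(np.hypot(x-602,y+357)<60));q=P[m]
if len(q)>20:print(len(q),*rect(q))
cv2.imwrite("pics/w2.png",c["img"][:,:,::-1])
```

```text
[ 0.60204103 -0.35704842  0.29778421] [-3.13891964e+00 -2.84801427e-03  1.67267688e+00]
2452 [ 603.  -352.6] [16.  87.6] 5.4
```

View pics/w2.png

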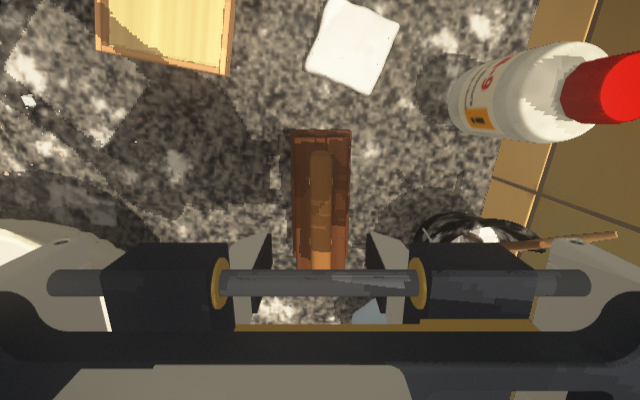

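The scraper's back, around column 320, runs between the fingers. The bottle and brush cup to the right are clear of the gripper body.

>>> {"api": "arm_command", "payload": {
  "xyz": [
    [0.4, -0.4, -15],
    [0, 0, -25],
    [0, 0, -18],
    [0, 0, -9],
    [0, 0, -4],
    [0, 0, 0],
    [0, 0, 0]
  ],
  "spin": [-0.2, 0, 0, 0, 0, 0, 0]
}}

```text
time: 10.2
tool_pos: [0.6031, -0.3578, 0.23]
tool_rot: [3.14, 0.001, 1.67]
contact_force: [-0.6, 0.1, -0.9]
opening: 0.0551
grip_force: 0.0
```

>>> {"api": "arm_command", "payload": {
  "xyz": [
    [0, 0, 0],
    [0, 0, 0],
    [0, 0, 0],
    [0, 0, 0],
    [0, 0, 0],
    [0, 0, 0],
    [0, 0, 0],
    [0, 0, 0],
    [0, 0, 0],
    [0, 0, 0]
  ],
  "spin": [0, 0, 0, 0, 0, 0, 0, 0, 0, 0],
  "jaw": -0.95
}}

```text
time: 11.2
tool_pos: [0.6028, -0.3578, 0.2291]
tool_rot: [3.142, 0.0, 1.67]
contact_force: [0.6, 0.3, -0.1]
opening: 0.0158
grip_force: 50.0
```

>>> {"api": "arm_command", "payload": {
  "xyz": [
    [0, 0, 8],
    [0, 0, 15],
    [0, 0, 20],
    [0, 0, 20],
    [0, 0, 8],
    [-10.5, 26.1, 0],
    [-10.5, 26.1, 0],
    [-10.5, 26.1, 0],
    [-10.5, 26.1, 0],
    [-10.5, 26.1, 0],
    [-10.5, 26.1, 0],
    [-10.5, 26.1, 0],
    [-10.5, 26.1, 0],
    [-10.5, 26.1, 0],
    [-10.5, 26.1, 0],
    [-10.5, 26.1, 0],
    [-10.5, 26.1, 0],
    [0, 0, 0],
    [0, 0, 0],
    [0, 0, 0]
  ],
  "spin": [0, 0, 0, 0, 0, 6.65, 6.65, 6.65, 6.65, 6.65, 6.65, 6.65, 6.65, 6.65, 6.65, 6.65, 6.65, 0, 0, 0]
}}

```text
time: 13.2
tool_pos: [0.4773, -0.0452, 0.3004]
tool_rot: [-3.141, 0.001, 3.061]
contact_force: [-0.0, 0.4, -0.2]
opening: 0.0153
grip_force: 50.0
```

Run:
```python
from cell import *
from h import *
print(observe()["tool_pos"],observe()["tool_rot"])
c=read_camera("wrist");np.savez("w3.npz",**c)
P=cloud(c);z=P[...,2]*1000;x=P[...,0]*1000;y=P[...,1]*1000
m=(z>35)&(z<44)&(np.hypot(x-476,y+44)<60);q=P[m];print("seat band",len(q),*(rect(q) if len(q) else ()))
m=(z>11)&(z<17)&(np.abs(x-470)<80)&(y<-55)&(y>-270);q=P[m];print("tray",len(q),*(rect(q) if len(q) else ()))
m=(z>90)&(np.hypot(x-476,y+44)<80);q=P[m];print("tool",len(q))
cv2.imwrite("pics/w3.png",c["img"][:,:,::-1])
```

```text
[ 0.47730447 -0.04521854  0.30035822] [-3.14127639e+00  1.11509919e-03  3.06080827e+00]
seat band 1321 [454.3 -75.5] [ 43.8 101.7] 45.5
tray 3535 [ 466.3 -157.7] [195.4 105.7] 85.8
tool 81642
```

View pics/w3.png

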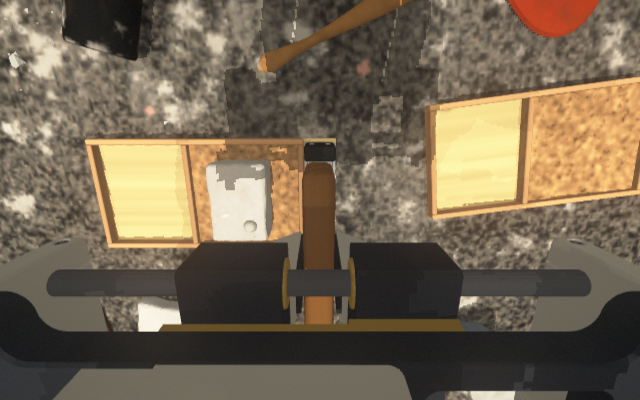

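The wrist view shows the clip post spanning columns 304–336. The scraper's back spans 303–336, so it is centred over the clip. Lowering now.

>>> {"api": "arm_command", "payload": {
  "xyz": [
    [-1, 0.2, -12],
    [0, 0, -15],
    [0, 0, -10],
    [0, 0, -5],
    [0, 0, -3],
    [0, 0, -3],
    [0, 0, -3],
    [0, 0, -3],
    [0, 0, 0],
    [0, 0, 0]
  ],
  "spin": [0.1, 0, 0, 0, 0, 0, 0, 0, 0, 0]
}}

```text
time: 14.25
tool_pos: [0.4759, -0.0444, 0.2461]
tool_rot: [3.142, 0.0, 3.064]
contact_force: [0.9, 0.0, -0.5]
opening: 0.0157
grip_force: 50.0
```

>>> {"api": "arm_command", "payload": {
  "xyz": [
    [0, 0, -2],
    [0, 0, -2],
    [0, 0, -2],
    [0, 0, -2],
    [0, 0, -2],
    [0, 0, -2],
    [0, 0, -2],
    [0, 0, 0],
    [0, 0, 0]
  ],
  "spin": [0, 0, 0, 0, 0, 0, 0, 0, 0]
}}

```text
time: 15.15
tool_pos: [0.4764, -0.0445, 0.2326]
tool_rot: [-3.141, 0.002, 3.064]
contact_force: [1.6, 0.2, 2.5]
opening: 0.0159
grip_force: 50.0
```

>>> {"api": "arm_command", "payload": {
  "xyz": [
    [0, 0, -1],
    [0, 0, -1],
    [0, 0, -1],
    [0, 0, -1],
    [0, 0, -0.5],
    [0, 0, 0],
    [0, 0, 0]
  ],
  "spin": [0, 0, 0, 0, 0, 0, 0]
}}

```text
time: 15.85
tool_pos: [0.4761, -0.0445, 0.2289]
tool_rot: [-3.141, 0.002, 3.064]
contact_force: [-0.9, 0.3, 16.7]
opening: 0.0155
grip_force: 50.0
```

>>> {"api": "arm_command", "payload": {
  "xyz": [
    [0, 0, -0.5],
    [0, 0, -0.5],
    [0, 0, 0],
    [0, 0, 0]
  ],
  "spin": [0, 0, 0, 0]
}}

```text
time: 16.25
tool_pos: [0.476, -0.0444, 0.2289]
tool_rot: [-3.141, 0.002, 3.064]
contact_force: [-5.0, 0.4, 27.7]
opening: 0.0158
grip_force: 50.0
```

The scraper is home: force rises and the height holds at the stand-equivalent 229 mm. I'll ease off and release.

>>> {"api": "arm_command", "payload": {
  "xyz": [
    [0, 0, 1],
    [0, 0, 0],
    [0, 0, 0],
    [0, 0, 0],
    [0, 0, 0],
    [0, 0, 0]
  ],
  "spin": [0, 0, 0, 0, 0, 0],
  "jaw": -0.2
}}

```text
time: 16.85
tool_pos: [0.4758, -0.0444, 0.2273]
tool_rot: [3.141, -0.001, 3.064]
contact_force: [0.2, 0.0, 1.1]
opening: 0.0369
grip_force: 0.0
```

>>> {"api": "arm_command", "payload": {
  "xyz": [
    [0, 0, 10],
    [0, 0, 30],
    [0, 0, 40],
    [0, 0, 10],
    [0, 0, 0],
    [0, 0, 0]
  ],
  "spin": [0, 0, 0, 0, 0, 0]
}}

```text
time: 17.45
tool_pos: [0.4755, -0.0443, 0.3171]
tool_rot: [3.141, -0.001, 3.064]
contact_force: [-0.5, -0.6, 0.3]
opening: 0.0365
grip_force: 0.0
```

Run:
```python
from cell import *
from h import *
print(observe()["tool_pos"])
c=read_camera("wrist")
P=cloud(c);z=P[...,2]*1000;x=P[...,0]*1000;y=P[...,1]*1000
m=(z>68)&(z<85)&(np.hypot(x-476,y+44)<60);q=P[m];print("scr",len(q),*rect(q),np.median(q[:,2]))
m=(z>35)&(z<43.5)&(np.hypot(x-476,y+44)<60);q=P[m];print(len(q),*rect(q))
c=read_camera("side");P=cloud(c);z=P[...,2]*1000;x=P[...,0]*1000;y=P[...,1]*1000
m=(z>68)&(z<85)&(np.hypot(x-476,y+44)<60);q=P[m];print("side scr",len(q),*(rect(q) if len(q) else ()),np.median(q[:,2]))
```

```text
[ 0.47546133 -0.04429496  0.31706509]
scr 2315 [475.8 -45.8] [15.9 99. ] 85.6 0.07578389101338853
1032 [474.  -68.3] [70.6 98.9] 85.1
side scr 227 [474.1 -46.1] [17.  98.2] 86.0 0.07509577131011036
```

Scraper top is at 75.8 mm, so it's seated. Next is the tile.

>>> {"api": "arm_command", "payload": {
  "xyz": [
    [15.5, -20.2, 0],
    [15.5, -20.2, 0],
    [15.5, -20.2, 0],
    [15.5, -20.2, 0],
    [15.5, -20.2, 0],
    [15.5, -20.2, 0],
    [15.5, -20.2, 0],
    [15.5, -20.2, 0],
    [15.3, -20.0, 0],
    [0, 0, -25],
    [0, 0, -35],
    [0, 0, -35],
    [0, 0, -20],
    [0, 0, -8],
    [0, 0, 0],
    [0, 0, 0]
  ],
  "spin": [-1.5, -2, -2, -2, -2, -2, 0, 0, 0, 0, 0, 0, 0, 0, 0, 0],
  "jaw": 1,
  "squeeze": 25
}}

```text
time: 19.15
tool_pos: [0.6155, -0.2262, 0.1951]
tool_rot: [-3.141, 0.001, 2.863]
contact_force: [-0.8, -0.3, -0.0]
opening: 0.0917
grip_force: 0.0
```

>>> {"api": "arm_command", "payload": {
  "xyz": [
    [0, 0, -5],
    [0, 0, -4],
    [0, 0, 0],
    [0, 0, 0]
  ],
  "spin": [0, 0, 0, 0]
}}

```text
time: 19.55
tool_pos: [0.6152, -0.226, 0.1857]
tool_rot: [3.142, 0.0, 2.863]
contact_force: [-0.5, -0.1, -0.6]
opening: 0.0917
grip_force: 0.0
```

>>> {"api": "arm_command", "payload": {
  "xyz": [
    [0, 0, 0],
    [0, 0, 0],
    [0, 0, 0],
    [0, 0, 0],
    [0, 0, 0],
    [0, 0, 0],
    [0, 0, 0],
    [0, 0, 0],
    [0, 0, 0],
    [0, 0, 0]
  ],
  "spin": [0, 0, 0, 0, 0, 0, 0, 0, 0, 0],
  "jaw": 0.1
}}

```text
time: 20.55
tool_pos: [0.6152, -0.226, 0.1856]
tool_rot: [3.141, 0.0, 2.863]
contact_force: [0.0, 0.3, 1.0]
opening: 0.0627
grip_force: 25.0
```

>>> {"api": "arm_command", "payload": {
  "xyz": [
    [0, 0, 10],
    [0, 0, 25],
    [0, 0, 35],
    [0, 0, 35],
    [0, 0, 10],
    [-12, 30.3, 0],
    [-12, 30.3, 0],
    [-12, 30.3, 0],
    [-12, 30.3, 0],
    [-12, 30.3, 0],
    [-12, 30.3, 0],
    [-12, 30.3, 0],
    [-12, 30.3, 0],
    [-12, 30.3, 0],
    [-12, 30.3, 0],
    [-12, 30.3, 0],
    [-12, 30.3, 0],
    [-12, 30.3, 0],
    [-12, 30.2, 0],
    [0, 0, 0]
  ],
  "spin": [0, 0, 0, 0, 0, 1.36, 1.36, 1.36, 1.36, 1.36, 1.36, 1.36, 1.36, 1.36, 1.36, 1.36, 1.36, 1.36, 1.36, 0]
}}

```text
time: 22.55
tool_pos: [0.4455, 0.2006, 0.3002]
tool_rot: [3.141, -0.001, -3.083]
contact_force: [-0.1, 0.1, -0.4]
opening: 0.0626
grip_force: 25.0
```

>>> {"api": "arm_command", "payload": {
  "xyz": [
    [0, 0, -15],
    [0, 0, -30],
    [0, 0, -30],
    [0, 0, -15],
    [0, 0, -5],
    [0, 0, 0],
    [0, 0, 0]
  ],
  "spin": [0, 0, 0, 0, 0, 0, 0]
}}

```text
time: 23.25
tool_pos: [0.4476, 0.198, 0.2062]
tool_rot: [3.141, 0.001, -3.088]
contact_force: [0.3, -0.8, -1.1]
opening: 0.062
grip_force: 25.0
```

>>> {"api": "arm_command", "payload": {
  "xyz": [
    [0, 0, -5],
    [0, 0, -3],
    [0, 0, -1.5],
    [0, 0, -1],
    [0, 0, 0],
    [0, 0, 0]
  ],
  "spin": [0, 0, 0, 0, 0, 0]
}}

```text
time: 23.85
tool_pos: [0.4472, 0.1981, 0.1951]
tool_rot: [3.141, 0.0, -3.088]
contact_force: [0.5, 0.7, -0.3]
opening: 0.0627
grip_force: 25.0
```

>>> {"api": "arm_command", "payload": {
  "xyz": [
    [0, 0, 0],
    [0, 0, 0],
    [0, 0, 0],
    [0, 0, 0],
    [0, 0, 0],
    [0, 0, 15],
    [0, 0, 40],
    [0, 0, 45],
    [0, 0, 15],
    [0, 0, 0]
  ],
  "spin": [0, 0, 0, 0, 0, 0, 0, 0, 0, 0],
  "jaw": 0.8
}}

```text
time: 24.85
tool_pos: [0.4477, 0.1982, 0.3126]
tool_rot: [3.14, 0.006, -3.088]
contact_force: [-0.1, -0.3, -0.2]
opening: 0.0831
grip_force: 0.0
```

Run:
```python
from cell import *
from h import *
print(observe()["tool_pos"])
c=read_camera("wrist")
P=cloud(c);z=P[...,2]*1000;x=P[...,0]*1000;y=P[...,1]*1000
m=(z>20)&(z<30)&(np.hypot(x-447,y-198)<60);q=P[m];print("tile",len(q),*rect(q),np.median(q[:,2]))
m=(z>11)&(z<17)&(np.abs(x-450)<80)&(y>50)&(y<260);q=P[m];print("tray",len(q),*(rect(q) if len(q) else ()))
```

```text
[0.44768491 0.19824648 0.31258737]
tile 3717 [446.3 196.6] [62.4 59.7] 4.8 0.023073541837964118
tray 3600 [449.9 154.9] [105.6 195.6] 3.1
```

>>> {"api": "arm_command", "payload": {
  "xyz": [
    [18, -23.1, 0],
    [18, -23.1, 0],
    [18, -23.1, 0],
    [18, -23.1, 0],
    [18, -23.1, 0],
    [18, -23.1, 0],
    [18, -23.1, 0],
    [18, -23.1, 0],
    [17.8, -23.4, 0],
    [0, 0, -20],
    [0, 0, -30],
    [0, 0, -30],
    [0, 0, -18],
    [0, 0, -8],
    [0, 0, -2],
    [0, 0, 0],
    [0, 0, 0]
  ],
  "spin": [0, 0, 0, 0, 0, 0, 0, 0, 0, 0, 0, 0, 0, 0, 0, 0, 0],
  "jaw": 1
}}

```text
time: 26.6
tool_pos: [0.6093, -0.0101, 0.2029]
tool_rot: [-3.141, 0.002, -3.087]
contact_force: [0.3, -0.0, 1.1]
opening: 0.0919
grip_force: 0.0
```

>>> {"api": "arm_command", "payload": {
  "xyz": [
    [0, 0, 0],
    [0, 0, 0],
    [0, 0, 0],
    [0, 0, 0],
    [0, 0, 0],
    [0, 0, 0],
    [0, 0, 0],
    [0, 0, 0],
    [0, 0, 0],
    [0, 0, 0]
  ],
  "spin": [0, 0, 0, 0, 0, 0, 0, 0, 0, 0],
  "jaw": 0
}}

```text
time: 27.6
tool_pos: [0.609, -0.0101, 0.2021]
tool_rot: [3.141, 0.0, -3.088]
contact_force: [0.2, 0.6, 2.2]
opening: 0.0542
grip_force: 25.0
```

>>> {"api": "arm_command", "payload": {
  "xyz": [
    [0, 0, 10],
    [0, 0, 25],
    [0, 0, 25],
    [-19.6, 14.2, 0],
    [-19.6, 14.2, 0],
    [-19.6, 14.2, 0],
    [-19.6, 14.2, 0],
    [-19.6, 14.1, 0],
    [-19.6, 14.1, 0],
    [-19.6, 14.1, 0],
    [-19.6, 14.1, 0],
    [0, 0, 0],
    [0, 0, -15],
    [0, 0, -20],
    [0, 0, -10],
    [0, 0, -5],
    [0, 0, -3],
    [0, 0, 0],
    [0, 0, 0]
  ],
  "spin": [0, 0, 0, 0, 0, 0, 0, 0, 0, 0, 0, 0, 0, 0, 0, 0, 0, 0, 0]
}}

```text
time: 29.5
tool_pos: [0.4524, 0.103, 0.2095]
tool_rot: [3.142, 0.001, -3.088]
contact_force: [0.5, -1.1, -0.6]
opening: 0.0542
grip_force: 25.0
```

>>> {"api": "arm_command", "payload": {
  "xyz": [
    [0, 0, -1.5],
    [0, 0, -1],
    [0, 0, -1],
    [0, 0, 0],
    [0, 0, 0]
  ],
  "spin": [0, 0, 0, 0, 0]
}}

```text
time: 30.0
tool_pos: [0.4522, 0.1031, 0.2061]
tool_rot: [3.142, 0.001, -3.087]
contact_force: [-1.5, 0.3, 6.2]
opening: 0.0541
grip_force: 25.0
```

>>> {"api": "arm_command", "payload": {
  "xyz": [
    [0, 0, 0],
    [0, 0, 0],
    [0, 0, 0],
    [0, 0, 0],
    [0, 0, 0],
    [0, 0, 15],
    [0, 0, 35],
    [0, 0, 35],
    [0, 0, 20],
    [0, 0, 0]
  ],
  "spin": [0, 0, 0, 0, 0, 0, 0, 0, 0, 0],
  "jaw": 0.7
}}

```text
time: 31.0
tool_pos: [0.4528, 0.1032, 0.3132]
tool_rot: [3.141, 0.006, -3.087]
contact_force: [-0.4, -1.0, -0.4]
opening: 0.0782
grip_force: 0.0
```

>>> {"api": "arm_command", "payload": {
  "xyz": [
    [19, 13.3, 0],
    [19, 13.3, 0],
    [19, 13.3, 0],
    [19, 13.3, 0],
    [19, 13.3, 0],
    [19, 13.3, 0],
    [19, 13.3, 0],
    [19.5, 13.3, 0],
    [0, 0, -15],
    [0, 0, -30],
    [0, 0, -22],
    [0, 0, -12],
    [0, 0, -5],
    [0, 0, -2],
    [0, 0, 0],
    [0, 0, 0]
  ],
  "spin": [0, 0, 0, 0, 0, 0, 0, 0, 0, 0, 0, 0, 0, 0, 0, 0],
  "jaw": 1
}}

```text
time: 32.6
tool_pos: [0.605, 0.2096, 0.2256]
tool_rot: [3.141, 0.002, -3.088]
contact_force: [0.1, -0.1, 0.2]
opening: 0.0917
grip_force: 0.0
```

>>> {"api": "arm_command", "payload": {
  "xyz": [
    [0, 0, 0],
    [0, 0, 0],
    [0, 0, 0],
    [0, 0, 0],
    [0, 0, 0],
    [0, 0, 0],
    [0, 0, 0],
    [0, 0, 0],
    [0, 0, 0],
    [0, 0, 0]
  ],
  "spin": [0, 0, 0, 0, 0, 0, 0, 0, 0, 0],
  "jaw": 0
}}

```text
time: 33.6
tool_pos: [0.6047, 0.2096, 0.2246]
tool_rot: [3.141, 0.0, -3.087]
contact_force: [-0.4, 0.6, 0.8]
opening: 0.0546
grip_force: 25.0
```

>>> {"api": "arm_command", "payload": {
  "xyz": [
    [0, 0, 15],
    [0, 0, 30],
    [0, 0, 40],
    [0, 0, 20],
    [-10.1, -29.9, 0],
    [-10.1, -29.9, 0],
    [-10.1, -29.9, 0],
    [-10.1, -29.9, 0],
    [-10.1, -29.9, 0],
    [-10.1, -29.9, 0],
    [-10.1, -29.9, 0],
    [-10.1, -29.9, 0],
    [-10.1, -29.9, 0],
    [-10.1, -29.9, 0],
    [-10.1, -29.9, 0],
    [-10.1, -29.9, 0],
    [-10.1, -29.9, 0],
    [-9.8, -29.9, 0],
    [0, 0, 0],
    [0, 0, 0]
  ],
  "spin": [0, 0, 0, 0, 0, 0, 0, 0, 0, 0, 0, 0, 0, 0, 0, 0, 0, 0, 0, 0]
}}

```text
time: 35.6
tool_pos: [0.4633, -0.2096, 0.3302]
tool_rot: [-3.142, 0.001, -3.089]
contact_force: [-0.2, 0.1, -1.6]
opening: 0.0546
grip_force: 25.0
```

>>> {"api": "arm_command", "payload": {
  "xyz": [
    [0, 0, -20],
    [0, 0, -30],
    [0, 0, -25],
    [0, 0, -12],
    [0, 0, -6],
    [0, 0, -3],
    [0, 0, 0],
    [0, 0, 0]
  ],
  "spin": [0, 0, 0, 0, 0, 0, 0, 0]
}}

```text
time: 36.4
tool_pos: [0.4639, -0.2092, 0.2344]
tool_rot: [-3.141, 0.001, -3.087]
contact_force: [0.0, 0.1, -0.5]
opening: 0.0542
grip_force: 25.0
```

>>> {"api": "arm_command", "payload": {
  "xyz": [
    [0, 0, -2],
    [0, 0, -1.5],
    [0, 0, -1],
    [0, 0, -1],
    [0, 0, -0.5],
    [0, 0, 0],
    [0, 0, 0]
  ],
  "spin": [0, 0, 0, 0, 0, 0, 0]
}}

```text
time: 37.1
tool_pos: [0.4638, -0.209, 0.2285]
tool_rot: [-3.141, 0.001, -3.088]
contact_force: [-1.1, 1.8, 7.9]
opening: 0.0542
grip_force: 25.0
```

>>> {"api": "arm_command", "payload": {
  "xyz": [
    [0, 0, 0],
    [0, 0, 0],
    [0, 0, 0],
    [0, 0, 0],
    [0, 0, 0],
    [0, 0, 15],
    [0, 0, 35],
    [0, 0, 35],
    [0, 0, 35],
    [0, -20, 20],
    [0, -40, 0],
    [0, -40, 0],
    [0, -40, 0],
    [0, -40, 0],
    [0, 0, 0],
    [0, 0, 0]
  ],
  "spin": [0, 0, 0, 0, 0, 0, 0, 0, 0, 0, 0, 0, 0, 0, 0, 0],
  "jaw": 0.7
}}

```text
time: 38.7
tool_pos: [0.4632, -0.3897, 0.3668]
tool_rot: [3.14, -0.001, -3.089]
contact_force: [0.3, -0.0, 0.1]
opening: 0.0781
grip_force: 0.0
```

Run:
```python
from cell import *
from h import *
for n in("top","side"):
    c=read_camera(n);P=cloud(c);z=P[...,2]*1000;x=P[...,0]*1000;y=P[...,1]*1000
    cv2.imwrite(f"pics/{n}9.png",c["img"][:,:,::-1])
    for k,(X,Y,r,lo,hi) in dict(tall=(464,-209,40,70,90),block=(471,-115,50,30,50),scr=(476,-45,60,68,85),short=(452,103,40,47,70),tile=(447,198,50,19,32),mid=(663,109,40,54,75)).items():
        q=P[(z>lo)&(z<hi)&(np.hypot(x-X,y-Y)<r)]
        print(n,k,len(q),*(rect(q) if len(q)>4 else ()),np.median(q[:,2]).round(4) if len(q) else "")
```

```text
top tall 358 [ 465.6 -207.5] [51.4 53.5] 0.8 0.0798
top block 487 [ 472.2 -115. ] [50.5 69.5] 85.0 0.0396
top scr 234 [477.9 -44.6] [16.2 97.2] 85.5 0.0758
top short 340 [453.8 102.8] [52.3 52.2] 43.0 0.0561
top tile 478 [447.8 198. ] [60.1 60.6] 1.5 0.0234
top mid 330 [664.6 109.9] [52.7 53.7] 0.6 0.0639
side tall 263 [ 452.3 -210.2] [31.8 54.1] 4.4 0.0797
side block 236 [ 462.  -117.5] [50.6 55.1] 86.7 0.0393
side scr 67 [438.8 -43.9] [16.  27.7] 80.9 0.0749
side short 202 [450.9 100.8] [52.  52.3] 51.9 0.0553
side tile 177 [445.4 195.8] [61.7 60.1] 5.1 0.0231
side mid 0
```

View pics/side9.png

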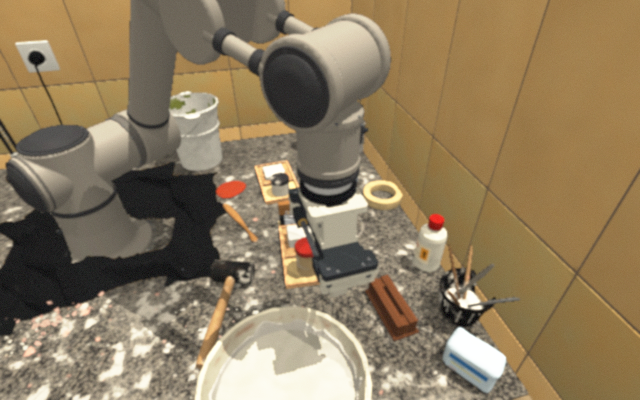

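The side view shows both kits made up: the tall pot at (306,250) and the short pot at (280,183) stand upright in their bays. The measurements match the targets, and the gripper is clear of everything.

```bash
python3 -c "
from cell import *
print(hand_in())"
```

```text
the job is handed in; nothing more can be done
None
```

Both kits are made up and handed in at about 39 s of the 115 s allowed; every piece measured within tolerance and the middle pot hadn't moved, but the hand-in returned no verdict.

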